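# Reseat the leaking urn tap and stand a drip cup under it

## Robot

A 6-joint arm with a two-finger parallel gripper is mounted at the origin on the work surface. World frame = base frame: x ahead of the robot, y to its left, z up, the work surface at z = 0. Lengths are in mm, angles in rad, forces in N, time in s.
With the tool pointing down it reaches from about 300 to 850 mm from the base axis. Payload 4.2 kg.
Tool frame: the origin (TCP) lies on the centre line of the jaws, within the pads' length; the fingertips stand 25 mm ahead of it and the grasp point (between the pads) lies 6 mm ahead of it; z points along the fingers, y is the line along which they close (so a half turn about z gives the same grasp; the last joint's range is limited). The gripper opens to 91 mm and grips with 3 to 60 N. Pads are 32 mm wide; open, the fingers measure 118 mm over their backs; the gripper's body (76 mm by 178 mm) begins 60 mm behind the grasp point.
Start: joints at [-1.228, 0.32, 1.565, -0, 1.257, -0.02], TCP at [204.067, -537.585, 238.976] pointing down, gripper open.
Joint ranges: [-3.11, 3.11], [-0.84, 2.01], [0.21, 2.61], [-1.34, 4.49], [0.05, 2.63], [-2.56, 2.56]. Speed limits (rad/s): [2.57, 2.57, 3.14, 3.14, 3.14, 3.14].

## Interface

Orientations are given as a 3x3 rotation matrix whose columns are the frame's x, y, z axes.
In Python, from plant import * gives the robot as it stands.
- The arm moves only by the tool arm_command, never from a script. Its argument "commands" is text: rows parted by semicolons, each of 7 numbers parted by spaces: the shift along the tool's x, y, z in m, then the turn, a rotation vector about the tool's x, y, z in rad, then the opening, from 0 (shut) to 1 (fully open). A call has 1 to 8 rows; each row shifts and turns the commanded pose from where the row before left it, along the tool's axes as they then stand; what a row does not reach is not made up. A row lasts 1/8 s, in which the tool goes at most 62.5 mm and 10.7 degrees, less where a joint would pass 70% of its speed; a pose out of reach is approached as far as the arm can. A call with a gripper value outside its range is refused whole. The fingers move at their own pace and stop on an object; "grip_force" is the grip in N (left out, the last holds). Time passes only in rows, so rows that do not move let the fingers close. It gives the time, the measured TCP pose, the force, the opening and the grip force at its end, in the units of the state.
- read_state(): the state, without advancing time (a new reading comes with each control period).
- camera(name): name is "scene" or "side" or "wrist"; returns a dict with "frame" (384x512x3 uint8, blue, green, red), "camera_matrix" (3x3 intrinsics, pixels), "xyz" and "orientation" of the camera in the world. Camera axes: x right, y up, looking along -z (the intrinsics and any distortion apply to the point x, -y, -z); pixel columns grow to the right and rows downward; lengths in mm; the calibration is good to about 2 mm. A picture is of the moment at which its call begins. There is no depth.
- finish_job(): hands the job in; it is judged then, once.
The state is a dict: "time": time; "qpos": joint angles; "qvel": joint speeds; "joint_efforts": joint torques, N m; "position": TCP position; "tcp_rot": TCP orientation; "contact_force": force on the tool from outside, world axes, zero at the start; "torque": the same for the moment, N m; "width": opening from 0.0 (shut) to 1.0 (fully open); "grip_force": force on a finger pad.
Only numpy, scipy, OpenCV 4.12 (cv2) and the standard library are available. Lean on these libraries where they do the work, as an engineer would, in place of code of your own. Each camera call takes 0.05 s, during which the arm holds its last target. There are 200 camera calls.

## Task

The tap of the steel drinks urn has worked loose and its red lever sags. Turn the lever clockwise (seen from the handle end) to its closed stop while pressing the plug fully home into its tapered seat, so that it stays shut when you let go. Then stand the blue cup upright on the drip plate, centred below the spout, let go of it, and leave everything else on the counter where it is.

Things in the scene. Friction and masses are not known exactly. Their poses are not given: they have to be found in the camera images.
- tap (a joint): turn of the tap's plug, rad: 0 = lever points straight out to the urn's front and down the slope, where it hangs when slack; grows clockwise seen from the handle end; closed at its hard stop, 1.40. A slack plug swings back to near 0 under the lever's weight when let go.
- tap_in (a joint): how far the tapered plug is pressed into its seat, m: 0 = ridden up and slack, 0.008 = fully home on its hard stop. It takes about 14 N straight along the axis, 9 N while it is being turned, and stays where it is left; the deeper it is, the stiffer the lever turns (up to 0.2 N m) and the better it holds.
- tap_grip (a point): centre of the tap's red grip bar, on the plug's axis: 44 mm long (own x), 14 mm thick (own y), 32 mm high (own z); pinch it across y. Own z = plug axis out of the seat, leaning 35 degrees from vertical to the urn's front; press along -z. The lever points to own -x. A brass hub, radius 18 mm, lies 16 mm below (-z). Point and frame move and turn with the plug.
- plate_spot (a point): point on the urn's black drip plate (10 mm above the counter) straight below the spout; own x points level from the urn's front to its tank, z up. Plate 120 mm wide (y), reaching 70 mm in front of this point. The pedestal (radius 55 mm) and over it the steel tank (radius 80 mm, 160 to 390 mm high) have their axis 150 mm along +x.
- spout (a point): lower end of the vertical spout tube (20 mm diameter), 140 mm above the counter, straight above plate_spot. The tap's 43 mm barrel begins 30 mm higher and overhangs the front, so bring the cup in with the gripper leaning back to the front (-x of plate_spot), about 40 degrees.
- cup_mid (a point): centre, half-way up, of the blue straight-sided open plastic cup: 56 mm outer diameter, 74 mm high, 3 mm wall, 60 to 130 g, standing on the counter, z up along its axis. A red and a white cup of the same shape are not wanted. The three cups stand anywhere among their three places.
- lever_ball (a point): centre of the 23 mm red ball at the end of the tap's lever, a 12 mm rod: 72 mm from the plug's axis, 14 mm lower along it than tap_grip.
Mind the look-alikes: they are no part of the job. There is more than one size of the part that bears cup_mid; the job needs the smallest.

How it is judged (in metres and radians):
On the way, in this order (a step that is already met when the one before it is completed fails the run):
1. the tap is shut and pressed home, and stays so with nothing holding it (value of joint tap above 1.25 rad and value of joint tap_in above 0.006 m and contact force between the fingers and tap below 0.1 N), for 0.5 s.
2. the blue cup stands on the drip plate under the spout (horizontal distance between cup_mid and plate_spot below 0.016 m and z of cup_mid in the frame of plate_spot below 0.041 m and angle between cup_mid's own z axis and vertical below 0.1 rad), for 0.2 s.
At the end, for the whole second after the job is handed in: The tap's lever is turned to at least 1.25 rad and the plug is at least 6 mm home, both staying so with nothing holding them; the blue cup stands upright (within 0.1 rad) and at rest on the drip plate, its axis within 16 mm of the point below the spout (all of step 2 and value of joint tap above 1.25 rad and value of joint tap_in above 0.006 m and z of cup_mid in the frame of plate_spot above 0.033 m and linear speed of cup below 0.02 m/s); the robot touches nothing.
It fails at once if another thing on the counter is shifted by more than 30 mm (distance of any of cup_red, cup_white, sugar, honey, creamer, spoon from where it was at the start of the episode above 0.03 m).
It fails at once if the blue cup is tipped over (angle between cup_mid's own z axis and vertical above 1.2 rad).
It also fails if it takes over 61 s, if anything falls off the work surface, if the arm or the gripper's body presses on something with over 40 N, if the wrist force passes 120 N, or if a joint passes its speed limit or range.

## Working session

There is one attempt and no reset: what is moved stays moved. The work goes in short steps, Python scripts to look and compute and a tool call to move; the robot and the scene stay as the last step left them, time stands still between calls to the robot, and variables do not carry over. Pictures are saved under pics/ and viewed, at most 10 in all, crops included, and the job is handed in when it is done.

Besides the shell and the picture viewer there is one more tool, called after "Emit:" as a command line: name --argument value ..., lists and objects as JSON in quotes. arm_command: Moves the arm, as the interface text tells. Its arguments: {"type":"object","properties":{"commands":{"type":"string"},"grip_force":{"type":"number"}},"required":["commands"]}

```bash
ls; mkdir -p pics
python3 - <<'E'
from plant import *
import cv2,numpy as np,pickle
d={}
for n in("scene","side","wrist"):
    c=camera(n);d[n]=c
    print(n,np.round(c["camera_matrix"],1).tolist(),np.round(c["xyz"],1),np.round(c["orientation"],3).tolist(),[k for k in c])
pickle.dump(d,open("c0.pkl","wb"))
cv2.imwrite("pics/a.png",cv2.resize(d["scene"]["frame"],(800,600)))
cv2.imwrite("pics/b.png",cv2.resize(d["side"]["frame"],(800,600)))
E
```

```text
pics
scene [[348.4, 0.0, 252.3], [0.0, 348.4, 185.0], [0.0, 0.0, 1.0]] [ 962.9 -489.9  724. ] [[0.621, -0.584, 0.523], [0.784, 0.453, -0.425], [0.012, 0.674, 0.738]] ['frame', 'camera_matrix', 'xyz', 'orientation']
side [[415.5, 0.0, 258.2], [0.0, 415.5, 191.5], [0.0, 0.0, 1.0]] [451.9 558.2 830.9] [[-0.987, 0.093, -0.128], [-0.157, -0.669, 0.726], [-0.018, 0.737, 0.675]] ['frame', 'camera_matrix', 'xyz', 'orientation']
wrist [[344.0, 0.0, 255.1], [0.0, 344.0, 191.0], [0.0, 0.0, 1.0]] [ 275.3 -511.1  384.3] [[0.355, 0.9, 0.252], [-0.935, 0.342, 0.094], [-0.002, -0.269, 0.963]] ['frame', 'camera_matrix', 'xyz', 'orientation']
```

View pics/a.png

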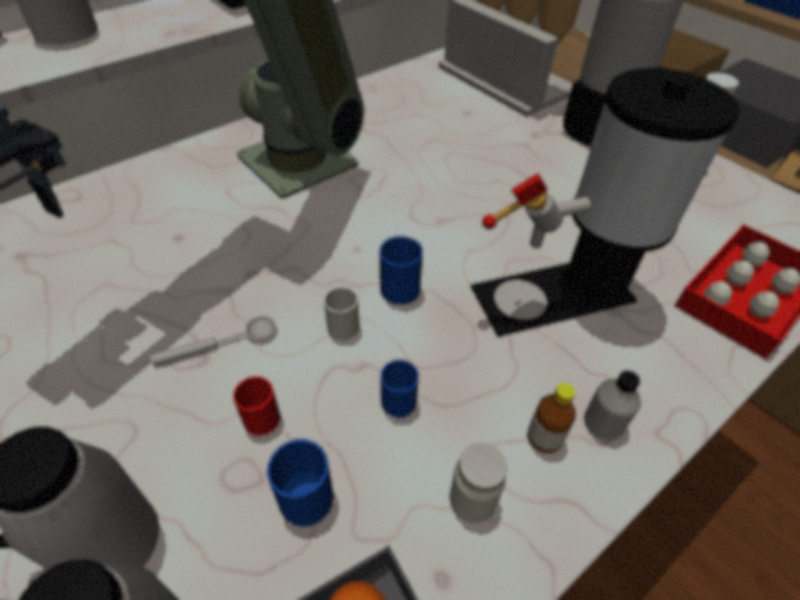

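View pics/b.png

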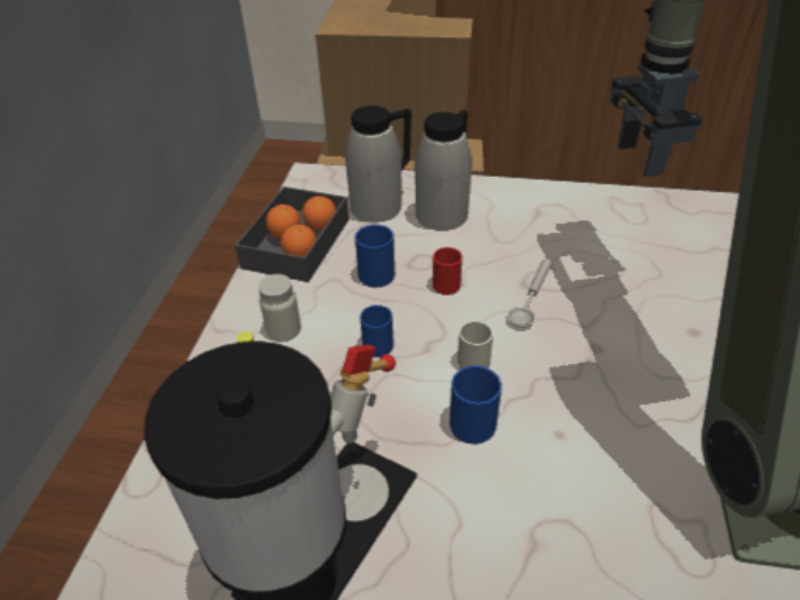

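Scene (800x600 px): there are three blue cups. The small one is at (400,388), and the larger ones are at (400,270) and (300,482). The red cup is at (257,405) and the white one at (342,313). The urn is at (660,160), with its grip at (530,190), ball at (489,221), and plate disc at (521,299). In the side view the small cup is at (377,330), the ball at (388,363) and the grip at (359,358).
Look-alikes: the two larger blue cups, and the flasks at (40,470), which aren't the urn. I choose the small cup.

```bash
cat > h.py <<'E'
import cv2,numpy as np,pickle
from scipy.spatial.transform import Rotation as Rot
def ray(c,u,v):
    K=c["camera_matrix"];d=np.array([(u-K[0,2])/K[0,0],-(v-K[1,2])/K[1,1],-1.])
    d=np.array(c["orientation"])@d;return np.array(c["xyz"]),d/np.linalg.norm(d)
def plane(c,p,z):
    o,d=ray(c,*p);return o+d*(z-o[2])/d[2]
def tri(c1,p1,c2,p2):
    o1,d1=ray(c1,*p1);o2,d2=ray(c2,*p2)
    A=np.stack([d1,-d2],1);s=np.linalg.lstsq(A,o2-o1,rcond=None)[0]
    a,b=o1+s[0]*d1,o2+s[1]*d2;return (a+b)/2,np.linalg.norm(a-b)
def proj(c,P):
    q=np.array(c["orientation"]).T@(np.array(P)-c["xyz"]);K=c["camera_matrix"]
    return K[0,0]*q[0]/-q[2]+K[0,2],K[1,1]*q[1]/q[2]+K[1,2]
def blobs(img,lo,hi,amin=25,roi=None):
    h=cv2.cvtColor(img,cv2.COLOR_BGR2HSV);m=cv2.inRange(h,lo,hi)
    if lo[0]==0 and hi[0]<20:m|=cv2.inRange(h,(170,lo[1],lo[2]),(180,255,255))
    n,l,s,c=cv2.connectedComponentsWithStats(m)
    return [(s[i].tolist(),np.round(c[i],1).tolist()) for i in range(1,n) if s[i,4]>amin],l
E
python3 - <<'E'
from h import *
d=pickle.load(open("c0.pkl","rb"))
for n in("scene","side"):
    f=d[n]["frame"]
    print(n,"red",blobs(f,(0,150,60),(6,255,255))[0]);print("blue",blobs(f,(105,130,30),(125,255,255),150)[0])
    # light disc on plate
s=d["scene"]["frame"][130:270,280:480];t=d["side"]["frame"][190:384,90:310]
o=np.hstack([cv2.resize(s,(400,280)),cv2.resize(t,(318,280))]);cv2.imwrite("pics/c.png",cv2.resize(s,(800,560),interpolation=cv2.INTER_CUBIC))
cv2.imwrite("pics/d.png",cv2.resize(t,(660,582),interpolation=cv2.INTER_CUBIC))
E
```

```text
scene red [([329, 112, 20, 19, 205], [338.4, 120.8]), ([310, 138, 7, 7, 41], [312.9, 141.1]), ([434, 145, 78, 83, 2939], [477.1, 188.6]), ([150, 242, 28, 36, 702], [163.9, 259.2])]
blue [([478, 0, 34, 11, 206], [499.7, 3.4]), ([244, 152, 25, 42, 915], [256.0, 172.4]), ([245, 232, 22, 35, 649], [255.1, 248.1]), ([172, 282, 40, 54, 1668], [192.3, 308.0])]
side red [([278, 159, 17, 29, 444], [285.7, 172.8]), ([219, 220, 21, 20, 279], [229.2, 229.4]), ([244, 227, 9, 10, 52], [248.3, 231.2])]
blue [([228, 144, 24, 39, 788], [239.6, 163.0]), ([231, 196, 20, 32, 477], [241.1, 210.0]), ([289, 234, 31, 49, 1286], [303.4, 257.9])]
```

View pics/c.png

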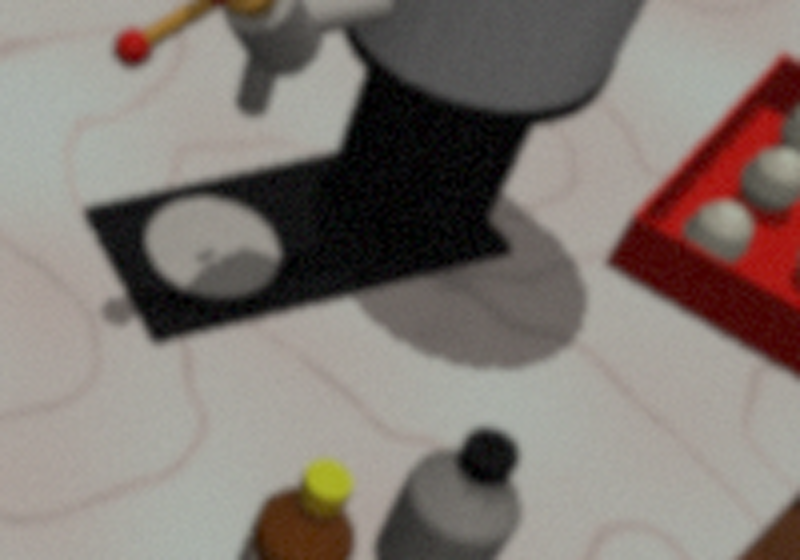

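View pics/d.png

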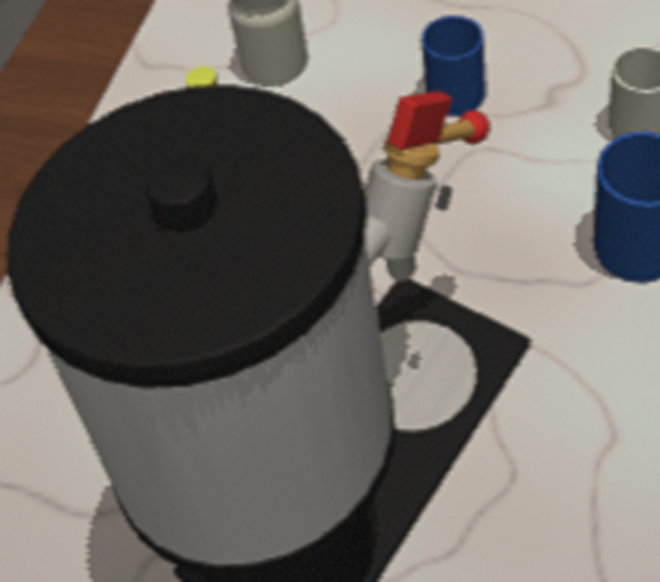

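Run:
```python
from h import *
np.set_printoptions(precision=1,suppress=True)
d=pickle.load(open("c0.pkl","rb"));S,D=d["scene"],d["side"]
A=plane(S,(302.5,182.5),10);B=plane(S,(319.2,215.5),10);C=plane(S,(407,192.5),10)
A2=plane(D,(266.7,304),10);B2=plane(D,(225,283.3),10)
print("corners",A,B,C,A2,B2,np.linalg.norm(A-B),np.linalg.norm(A2-B2))
disc=plane(S,(333.25,191.75),10);print("disc",disc)
ball=tri(S,(312.9,141.1),D,(248.3,231.2));grip=tri(S,(338.4,120.8),D,(229.2,229.4));sp=tri(S,(342.5,156),D,(223.3,279.3))
print("ball",ball,"grip",grip,"spout",sp)
A=(A+A2)/2;B=(B+B2)/2
v=B-A;v/=np.linalg.norm(v);x=np.array([-v[1],v[0],0]);
if x@(C-B)<0:x=-x
print("front dir x",x,"C-B",(C-B)/np.linalg.norm(C-B),"spot",(A+B)/2+70*x)
print("ball->grip level",(grip[0]-ball[0]))
print("cup tri",tri(S,(255.1,248.1),D,(241.1,210.0)),"base scene",plane(S,(256,266),0))
for b in ((256,172.4),(303.4,257.9)),((192.3,308),(239.6,163)):print(tri(S,b[0],D,b[1]))
print("red",tri(S,(163.9,259.2),D,(285.7,172.8)),"white",plane(S,(342/1.5625,313/1.5625),37),plane(D,(475/1.5625,348/1.5625),37))
for n,p in dict(creamer=(477/1.5625,483/1.5625),honey=(552/1.5625,420/1.5625)).items():print(n,plane(S,p,35))
```

```text
corners [535.8  38.2  10. ] [646.1  -8.6  10. ] [738.6 239.   10. ] [529.4  43.8  10. ] [634.7   2.9  10. ] 119.85268802487613 113.01916743362015
disc [612.4  80.8  10. ]
ball (array([572.2,   4. , 203.7]), np.float64(0.7212951222514788)) grip (array([597.6,  49.1, 254.9]), np.float64(1.7393319925313766)) spout (array([610.5,  82. , 140.6]), np.float64(1.2097765953978312))
front dir x [0.4 0.9 0. ] C-B [ 0.4  0.9 -0. ] spot [612.9  83.9  10. ]
ball->grip level [25.4 45.1 51.2]
cup tri (array([ 635.6, -212.4,   41.1]), np.float64(0.021464316332703973)) base scene [ 654.8 -224.3    0. ]
(array([457.1, -66.1,  51.7]), np.float64(0.937792198583538))
(array([ 673.5, -399.4,   51.7]), np.float64(4.006454975367704))
red (array([ 533.2, -388.5,   38.1]), np.float64(2.9269313801934005)) white [ 465.4 -195.    37. ] [ 465.1 -193.3   37. ]
creamer [ 807.1 -219.6   35. ]
honey [807.2 -72.5  35. ]
```

```bash
cat >> h.py <<'E'
np.set_printoptions(precision=3,suppress=True)
yaw=np.radians(68.);X=np.array([np.cos(yaw),np.sin(yaw),0]);Z=np.array([0,0,1.])
t=np.radians(35);AX=-np.sin(t)*X+np.cos(t)*Z;LX=np.cos(t)*X+np.sin(t)*Z
SPOT=np.array([611.5,82,10.])
def tool(z,x):
    z=z/np.linalg.norm(z);x=x-z*(x@z);x/=np.linalg.norm(x);return np.stack([x,np.cross(z,x),z],1)
def rows(s,p,R,n):
    p0,R0=np.array(s["position"]),np.array(s["tcp_rot"]);w=Rot.from_matrix(R0.T@R).as_rotvec()
    Rc=R0;out=[]
    for i in range(n):
        out.append(np.r_[Rc.T@(np.array(p)-p0)/n/1000,w/n]);Rc=Rc@Rot.from_rotvec(w/n).as_matrix()
    print("dist",np.linalg.norm(p-p0),"rot",np.linalg.norm(w))
    for o in out:print(" ".join("%.3f"%v for v in o))
def wrist(R,q1,q23):
    M=Rot.from_euler("ZY",[q1,q23]).as_matrix().T@R
    return Rot.from_matrix(M).as_euler("ZYZ")
E
python3 - <<'E'
from h import *
from plant import *
s=read_state();q=np.array(s["qpos"])
print(np.array(s["tcp_rot"]),"model",Rot.from_euler("ZYZYZ",[0]*0+[q[0]]+[0]*0).as_matrix() if 0 else (Rot.from_euler("ZY",[q[0],q[1]+q[2]])*Rot.from_euler("ZYZ",q[3:])).as_matrix())
g=np.array([597.6,49.1,254.9])
for sg in(1,-1):
    R=tool(-AX,sg*LX)
    for th in(0,.1,1.4):
        print(sg,th,wrist(R@Rot.from_rotvec([0,0,th]).as_matrix(),0.05,1.9))
E
```

```text
[[ 0.935  0.355 -0.   ]
 [ 0.355 -0.935  0.001]
 [ 0.    -0.001 -1.   ]] model [[-0.355  0.935 -0.   ]
 [ 0.935  0.355  0.001]
 [ 0.001  0.    -1.   ]]
1 0 [0.641 1.055 1.733]
1 0.1 [0.641 1.055 1.833]
1 1.4 [0.641 1.055 3.133]
-1 0 [ 0.641  1.055 -1.409]
-1 0.1 [ 0.641  1.055 -1.309]
-1 1.4 [ 0.641  1.055 -0.009]
```

Run:
```python
from h import *
from plant import *
s=read_state()
g=np.array([597.6,49.1,254.9])
R=tool(-AX,LX)@Rot.from_rotvec([0,0,.09]).as_matrix()
rows(s,g+95*AX,R,14)
```

```text
dist 659.8099810524591 rot 0.9456353303765898
0.039 -0.026 -0.007 0.020 0.040 -0.051
0.040 -0.024 -0.005 0.020 0.040 -0.051
0.041 -0.022 -0.003 0.020 0.040 -0.051
0.043 -0.020 -0.000 0.020 0.040 -0.051
0.043 -0.018 0.002 0.020 0.040 -0.051
0.044 -0.016 0.004 0.020 0.040 -0.051
0.045 -0.014 0.006 0.020 0.040 -0.051
0.045 -0.011 0.008 0.020 0.040 -0.051
0.045 -0.009 0.010 0.020 0.040 -0.051
0.045 -0.006 0.012 0.020 0.040 -0.051
0.045 -0.004 0.014 0.020 0.040 -0.051
0.044 -0.001 0.016 0.020 0.040 -0.051
0.044 0.002 0.017 0.020 0.040 -0.051
0.043 0.004 0.019 0.020 0.040 -0.051
```

Emit:
arm_command --commands "0.039 -0.026 -0.007 0.02 0.04 -0.051 1; 0.04 -0.024 -0.005 0.02 0.04 -0.051 1; 0.041 -0.022 -0.003 0.02 0.04 -0.051 1; 0.043 -0.02 0 0.02 0.04 -0.051 1; 0.043 -0.018 0.002 0.02 0.04 -0.051 1; 0.044 -0.016 0.004 0.02 0.04 -0.051 1; 0.045 -0.014 0.006 0.02 0.04 -0.051 1; 0.045 -0.011 0.008 0.02 0.04 -0.051 1"

```text
time: 1.15
position: [418.3, -230.9, 292.5]
tcp_rot: [[0.682, 0.709, 0.178], [0.649, -0.699, 0.3], [0.337, -0.089, -0.937]]
contact_force: [1.5, 0.8, -0.0]
width: 1.003
grip_force: 0.0
```

Emit:
arm_command --commands "0.045 -0.009 0.01 0.02 0.04 -0.051 1; 0.045 -0.006 0.012 0.02 0.04 -0.051 1; 0.045 -0.004 0.014 0.02 0.04 -0.051 1; 0.044 -0.001 0.016 0.02 0.04 -0.051 1; 0.044 0.002 0.017 0.02 0.04 -0.051 1; 0.043 0.004 0.019 0.02 0.04 -0.051 1; 0 0 0 0 0 0 1; 0 0 0 0 0 0 1"

```text
time: 2.15
position: [576.1, -2.3, 331.5]
tcp_rot: [[0.388, 0.898, 0.21], [0.724, -0.437, 0.534], [0.571, -0.055, -0.819]]
contact_force: [-0.1, 0.6, 0.1]
width: 1.0
grip_force: 0.0
```

Run:
```python
from h import *
from plant import *
s=read_state();print(s["time"],s["position"],s["qpos"],s["contact_force"])
g=np.array([597.6,49.1,254.9])
R=tool(-AX,LX)@Rot.from_rotvec([0,0,.09]).as_matrix()
rows(s,g+95*AX,R,1)
c={n:camera(n) for n in("wrist","scene","side")};pickle.dump(c,open("c1.pkl","wb"))
f=c["wrist"]["frame"];print(blobs(f,(0,150,60),(6,255,255))[0],proj(c["wrist"],g),proj(c["wrist"],[572.2,4,203.7]))
cv2.imwrite("pics/e.png",f)
```

```text
2.15 [576.081  -2.345 331.503] [-0.34   0.24   1.585  0.629  1.344 -0.024] [-0.123  0.575  0.126]
dist 1.8861137384173463 rot 0.005925655500935337
0.002 0.001 -0.000 -0.006 0.000 0.002
[([320, 0, 63, 65, 2388], [349.4, 26.4]), ([247, 168, 20, 67, 1253], [256.8, 201.1])] (np.float64(255.91719279291294), np.float64(199.86675794402188)) (np.float64(255.510583218965), np.float64(278.6378377781932))
```

View pics/e.png

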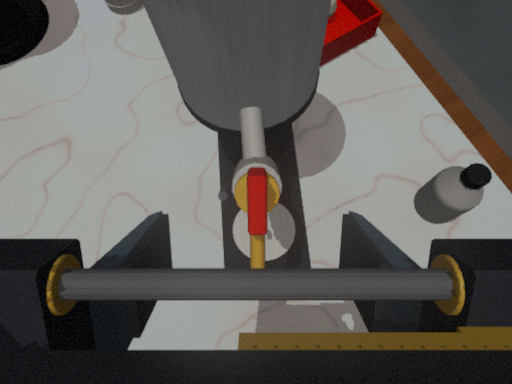

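The wrist view shows the red grip bar at (257,201). It is upright, parallel to the pads and centred between the fingers, and it matches the projected point (256,200). I'll go down along the axis and close.

Emit:
arm_command --commands "0.002 0.001 0.02 0 0 0 1; 0 0 0.025 0 0 0 1; 0 0 0.02 0 0 0 1; 0 0 0.01 0 0 0 1; 0 0 0.005 0 0 0 1; 0 0 0 0 0 0 1"

```text
time: 3.05
position: [595.2, 41.4, 267.9]
tcp_rot: [[0.387, 0.898, 0.211], [0.723, -0.438, 0.534], [0.572, -0.054, -0.818]]
contact_force: [0.2, -0.8, 0.3]
width: 1.001
grip_force: 0.0
```

Emit:
arm_command --commands "0 0 0 0 0 0 0; 0 0 0 0 0 0 0; 0 0 0 0 0 0 0; 0 0 0 0 0 0 0; 0 0 0 0 0 0 0; 0 0 0 0 0 0 0; 0 0 0 0 0 0 0; 0 0 0 0 0 0 0" --grip_force 50

```text
time: 4.05
position: [595.0, 41.8, 267.7]
tcp_rot: [[0.387, 0.898, 0.211], [0.723, -0.437, 0.535], [0.572, -0.055, -0.818]]
contact_force: [-3.2, 1.0, 1.9]
width: 0.153
grip_force: 3.2
```

Emit:
arm_command --commands "0 0 0 0 0 0 0; 0 0 0 0 0 0 0; 0 0 0.001 0 0 0.12 0; 0 0 0.001 0 0 0.12 0; 0 0 0.001 0 0 0.12 0; 0 0 0.001 0 0 0.12 0" --grip_force 50

```text
time: 4.8
position: [596.0, 43.5, 264.7]
tcp_rot: [[0.76, 0.615, 0.211], [0.437, -0.724, 0.534], [0.481, -0.313, -0.819]]
contact_force: [-1.4, -2.4, 2.3]
width: 0.147
grip_force: 50.0
```

Emit:
arm_command --commands "0 0 0.002 0 0 0.12 0; 0 0 0.002 0 0 0.12 0; 0 0 0.002 0 0 0.12 0; 0 0 0.002 0 0 0.12 0; 0 0 0.001 0 0 0.12 0; 0 0 0.001 0 0 0.12 0"

```text
time: 5.55
position: [597.1, 45.5, 260.9]
tcp_rot: [[0.976, -0.034, 0.214], [-0.146, -0.835, 0.53], [0.16, -0.549, -0.821]]
contact_force: [-19.4, -26.0, 29.6]
width: 0.151
grip_force: 50.0
```

Run:
```python
from h import *
from plant import *
s=read_state();f=np.array(s["contact_force"]);print(f@AX,f,s["torque"],(np.array(s["position"])-[597.6,49.1,254.9])@AX,s["qpos"],s["grip_force"])
```

```text
42.204579867899504 [-19.445 -25.962  29.567] [-0.99   2.234  1.32 ] 6.911637316207484 [-0.242  0.295  1.689  0.667  1.155  1.151] 50.02479314804077
```

Emit:
arm_command --commands "0 0 0 0 0 0.08 0; 0 0 0 0 0 0.06 0; 0 0 0 0 0 0.02 0; 0 0 0 0 0 0 0"

```text
time: 6.05
position: [597.2, 45.4, 260.8]
tcp_rot: [[0.96, -0.181, 0.214], [-0.269, -0.805, 0.529], [0.076, -0.565, -0.821]]
contact_force: [-17.5, -20.7, 24.2]
width: 0.157
grip_force: 51.3
```

Run:
```python
from h import *
from plant import *
s=read_state();f=np.array(s["contact_force"]);print(f@AX,f,s["torque"],np.array(s["torque"])@AX,(np.array(s["position"])-[597.6,49.1,254.9])@AX)
R=tool(-AX,LX);print("turn",Rot.from_matrix(R.T@np.array(s["tcp_rot"])).as_rotvec())
```

```text
34.57448735895098 [-17.493 -20.65   24.212] [-1.357  1.027  2.389] 1.7025992299846333 6.9014615260479015
turn [-0.003 -0.003  1.437]
```

At the stop and home. Next I release and back off along the axis.

Emit:
arm_command --commands "0 0 -0.001 0 0 -0.02 0; 0 0 0 0 0 0 0.6; 0 0 0 0 0 0 0.8; 0 0 0 0 0 0 1; 0 0 0 0 0 0 1; 0 0 -0.02 0 0 0 1; 0 0 -0.04 0 0 0 1; 0 0 -0.05 0 0 0 1"

```text
time: 7.05
position: [574.1, -10.1, 346.9]
tcp_rot: [[0.963, -0.172, 0.208], [-0.259, -0.804, 0.536], [0.075, -0.57, -0.818]]
contact_force: [2.0, -0.5, -0.2]
width: 0.892
grip_force: 0.0
```

Run:
```python
from h import *
from plant import *
s=read_state();print(s["time"],s["position"],s["qpos"])
c={n:camera(n) for n in("wrist","scene","side")};pickle.dump(c,open("c2.pkl","wb"))
b={n:blobs(c[n]["frame"],(0,150,60),(6,255,255))[0] for n in c};print(b)
for tp in(0,.9,1.1,1.25,1.4):
    d=Rot.from_rotvec(-AX*tp).apply(-LX)
    P=np.array([597.6,49.1,254.9])-8*AX+72*d-14*AX;print(tp,P,proj(c["scene"],P),proj(c["side"],P),proj(c["wrist"],P))
# cup again
for n in("scene","side"):print(blobs(c[n]["frame"],(105,130,30),(125,255,255),150)[0])
```

```text
7.05 [574.113 -10.108 346.928] [-0.355  0.234  1.555  0.625  1.384  1.326]
{'wrist': [([92, 0, 116, 86, 5046], [156.3, 39.9]), ([247, 163, 18, 61, 998], [255.8, 193.2]), ([248, 257, 22, 11, 170], [257.1, 263.2])], 'scene': [([321, 108, 7, 7, 28], [323.3, 110.8]), ([332, 115, 17, 17, 125], [339.7, 122.6]), ([434, 145, 78, 83, 2944], [477.1, 188.6]), ([150, 242, 28, 36, 723], [164.1, 259.3])], 'side': [([278, 159, 17, 29, 444], [285.7, 172.8]), ([216, 223, 25, 22, 372], [228.3, 233.4]), ([257, 248, 11, 11, 96], [261.8, 253.2])]}
0 [580.233   6.116 195.581] (np.float64(315.3857898955712), np.float64(145.16355943154724)) (np.float64(244.2347203778284), np.float64(234.29118598368453)) (np.float64(339.6171759137766), np.float64(199.94533597294415))
0.9 [536.301  47.935 211.208] (np.float64(315.5477425822206), np.float64(123.45073880173945)) (np.float64(262.3907360281144), np.float64(247.4518078688646)) (np.float64(296.51952723145064), np.float64(255.37095588083446))
1.1 [532.811  60.033 218.146] (np.float64(318.50231820504), np.float64(118.48560065701159)) (np.float64(263.2147550700346), np.float64(250.1876672520003)) (np.float64(281.7429033433947), np.float64(261.39538658574577))
1.25 [532.009  69.152 223.857] (np.float64(321.3062171389505), np.float64(114.9579328252287)) (np.float64(262.8840530338494), np.float64(252.04131996737723)) (np.float64(270.08261392345105), np.float64(264.0956788110548))
1.4 [532.786  78.085 229.859] (np.float64(324.55711580969034), np.float64(111.67091712631691)) (np.float64(261.7096801302058), np.float64(253.6696169864187)) (np.float64(258.1671534168161), np.float64(265.1937009473193))
[([478, 0, 34, 11, 207], [499.6, 3.4]), ([244, 152, 25, 42, 931], [255.8, 172.4]), ([244, 231, 23, 35, 663], [255.0, 248.0]), ([172, 282, 40, 54, 1662], [192.3, 308.0])]
[([231, 196, 20, 32, 532], [240.9, 211.3]), ([289, 234, 32, 49, 1302], [303.5, 257.9])]
```

Run:
```python
from h import *
from plant import *
s=read_state();c=pickle.load(open("c2.pkl","rb"))
print(plane(c["scene"],(255,248),37),plane(c["side"],(240.9,211.3),37))
b=np.radians(40);zt=np.sin(b)*X-np.cos(b)*Z;xt=np.cos(b)*X+np.sin(b)*Z
print("zt",zt)
for sg in(1,-1):
    R=tool(zt,sg*xt)
    for q1,q23 in((-.5,1.9),(-.35,2.1),(.1,2.1)):
        w=wrist(R,q1,q23);w[2]-=np.pi/2;print(sg,q1,w)
R=tool(zt,xt)
P=np.array([634,-212,45.])-136*zt
rows(s,P,R,10)
```

```text
[ 633.237 -210.785   37.   ] [ 636.152 -211.529   37.   ]
zt [ 0.241  0.596 -0.766]
1 -0.5 [ 0.706  1.393 -0.301]
1 -0.35 [ 0.779  1.153 -0.337]
1 0.1 [ 0.84   0.87  -0.022]
-1 -0.5 [ 0.706  1.393 -3.443]
-1 -0.35 [ 0.779  1.153 -3.478]
-1 0.1 [ 0.84   0.87  -3.164]
dist 346.5243796255196 rot 1.4286540474322023
0.008 0.034 0.002 0.006 0.007 -0.143
0.003 0.034 0.002 0.006 0.007 -0.143
-0.002 0.035 0.002 0.006 0.007 -0.143
-0.007 0.034 0.001 0.006 0.007 -0.143
-0.011 0.033 0.001 0.006 0.007 -0.143
-0.016 0.031 0.001 0.006 0.007 -0.143
-0.020 0.028 0.000 0.006 0.007 -0.143
-0.024 0.025 0.000 0.006 0.007 -0.143
-0.027 0.021 -0.000 0.006 0.007 -0.143
-0.030 0.017 -0.001 0.006 0.007 -0.143
```

Emit:
arm_command --commands "0.008 0.034 0.002 0.006 0.007 -0.143 1; 0.003 0.034 0.002 0.006 0.007 -0.143 1; -0.002 0.035 0.002 0.006 0.007 -0.143 1; -0.007 0.034 0.001 0.006 0.007 -0.143 1; -0.011 0.033 0.001 0.006 0.007 -0.143 1; -0.016 0.031 0.001 0.006 0.007 -0.143 1; -0.02 0.028 0 0.006 0.007 -0.143 1; -0.024 0.025 0 0.006 0.007 -0.143 1"

```text
time: 8.2
position: [593.9, -235.3, 183.5]
tcp_rot: [[0.535, 0.81, 0.239], [0.588, -0.56, 0.584], [0.607, -0.172, -0.776]]
contact_force: [0.3, -0.2, 1.0]
width: 0.999
grip_force: 0.0
```

Emit:
arm_command --commands "-0.027 0.021 0 0.006 0.007 -0.143 1; -0.03 0.017 -0.001 0.006 0.007 -0.143 1; 0 0 0 0 0 0 1; 0 0 0 0 0 0 1"

```text
time: 8.7
position: [598.7, -290.2, 145.9]
tcp_rot: [[0.286, 0.929, 0.235], [0.711, -0.37, 0.598], [0.643, -0.004, -0.766]]
contact_force: [-0.3, 0.6, 0.4]
width: 1.002
grip_force: 0.0
```

Run:
```python
from h import *
from plant import *
s=read_state();print(s["time"],s["position"],s["qpos"])
c=camera("wrist");f=c["frame"];print(blobs(f,(105,130,30),(125,255,255),150)[0],proj(c,[634,-212,37]),proj(c,[634,-212,74]))
c2=camera("scene");print(blobs(c2["frame"],(0,150,60),(6,255,255))[0][:2])
cv2.imwrite("pics/f.png",f)
b=np.radians(40);zt=np.sin(b)*X-np.cos(b)*Z;xt=np.cos(b)*X+np.sin(b)*Z
rows(s,np.array([634,-212,45.])-6*zt,tool(zt,xt),4)
```

```text
8.7 [ 598.688 -290.215  145.866] [-0.752  0.651  1.435  0.651  1.399 -0.601]
[([0, 45, 85, 132, 7180], [33.2, 119.5]), ([227, 141, 72, 74, 1579], [263.1, 183.9])] (np.float64(259.5792213529238), np.float64(191.7391039230075)) (np.float64(259.9562212138828), np.float64(171.7802263499244))
[([321, 108, 7, 7, 28], [323.3, 110.8]), ([332, 115, 17, 17, 122], [339.7, 122.7])]
dist 126.43525972045536 rot 0.006320041633817856
0.000 0.001 0.032 -0.002 0.000 0.000
0.000 0.001 0.032 -0.002 0.000 0.000
0.000 0.001 0.032 -0.002 0.000 0.000
0.000 0.001 0.032 -0.002 0.000 0.000
```

View pics/f.png

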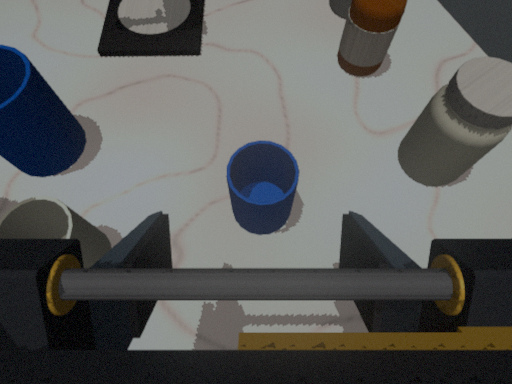

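The wrist view shows the small blue cup centred at (263,180) between the fingers, with the white cup at (50,230) and the jar at (460,120) well to the side. I'm advancing with about 7 mm of +y correction.

Emit:
arm_command --commands "0 0.004 0.032 -0.002 0 0 1; 0 0.003 0.032 -0.002 0 0 1; 0 0 0.032 -0.002 0 0 1; 0 0 0.02 0 0 0 1; 0 0 0.01 0 0 0 1; 0 0 0 0 0 0 1"

```text
time: 9.55
position: [635.5, -218.8, 50.0]
tcp_rot: [[0.284, 0.928, 0.242], [0.712, -0.373, 0.595], [0.642, 0.003, -0.767]]
contact_force: [-0.4, 0.5, 0.2]
width: 1.002
grip_force: 0.0
```

Emit:
arm_command --commands "0 0 0 0 0 0 0.5; 0 0 0 0 0 0 0.5; 0 0 0 0 0 0 0.5; 0 0 0 0 0 0 0.5; 0 0 0 0 0 0 0.5; 0 0 0 0 0 0 0.5; 0 0 0 0 0 0 0.5; 0 0 0 0 0 0 0.5" --grip_force 15

```text
time: 10.55
position: [635.3, -219.1, 50.0]
tcp_rot: [[0.285, 0.928, 0.242], [0.712, -0.374, 0.595], [0.642, 0.003, -0.767]]
contact_force: [-3.0, -1.8, 4.7]
width: 0.62
grip_force: 15.0
```

Run:
```python
from h import *
from plant import *
s=read_state();print(s["time"],s["position"],s["width"],s["grip_force"])
c=camera("wrist");f=c["frame"];print(blobs(f,(105,130,30),(125,255,255),150)[0])
cv2.imwrite("pics/g.png",f)
```

```text
10.55 [ 635.252 -219.136   50.029] 0.620279586728239 15.00511597841978
[([188, 175, 135, 94, 8182], [257.8, 233.4]), ([221, 300, 68, 18, 645], [253.8, 306.4])]
```

View pics/g.png

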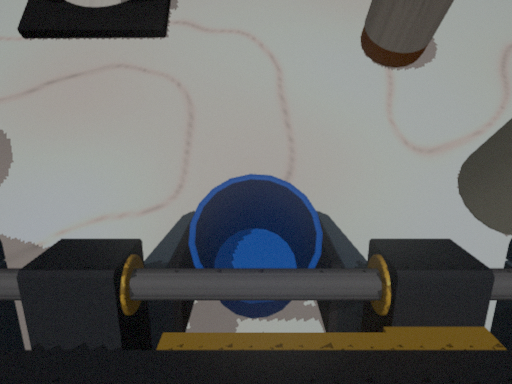

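Emit:
arm_command --commands "0.016 0 -0.019 0 0 0 0.5; 0 0 0 0 0 0 0.5; 0 0 0 0 0 0 0.5"

```text
time: 10.98
position: [635.4, -219.0, 74.8]
tcp_rot: [[0.284, 0.928, 0.242], [0.713, -0.374, 0.594], [0.641, 0.004, -0.767]]
contact_force: [-0.1, 0.0, -1.0]
width: 0.619
grip_force: 15.0
```

Run:
```python
from h import *
from plant import *
s=read_state();p=np.array(s["position"]);print(s["time"],p,s["width"],s["grip_force"],s["contact_force"])
R=np.array(s["tcp_rot"]);gp=p+6*R[:,2];lift=p[2]-50
c=camera("wrist");f=c["frame"];bl=blobs(f,(105,130,30),(125,255,255),150)[0];print(bl)
x,y,w,h,_=bl[0][0] 
far=plane(c,(x+w/2,y),74+lift);v=far-c["xyz"];v[2]=0;v/=np.linalg.norm(v)
m=plane(c,(x+w/2,235),74+lift)
cup=far-28*v;print("far",far,"cup",cup,"alt",m,"rel grasp pt",cup-gp)
d=SPOT-cup;d[2]=0;print("delta",d)
rows(s,p+d,R,8)
```

```text
10.975 [ 635.426 -219.02    74.827] 0.61925326675757 14.99883740209043 [-0.069  0.011 -0.973]
[([0, 153, 9, 45, 297], [3.3, 174.5]), ([188, 175, 135, 94, 8144], [258.1, 233.5]), ([221, 300, 68, 17, 711], [254.7, 306.7])]
far [ 546.059 -134.443   98.827] cup [ 561.239 -157.971   98.827] alt [ 542.302 -174.931   98.827] rel grasp pt [-75.64   57.486  28.604]
delta [ 50.261 239.971   0.   ]
dist 245.17771309926704 rot 0.0
0.023 -0.005 0.019 0.000 0.000 0.000
0.023 -0.005 0.019 0.000 0.000 0.000
0.023 -0.005 0.019 0.000 0.000 0.000
0.023 -0.005 0.019 0.000 0.000 0.000
0.023 -0.005 0.019 0.000 0.000 0.000
0.023 -0.005 0.019 0.000 0.000 0.000
0.023 -0.005 0.019 0.000 0.000 0.000
0.023 -0.005 0.019 0.000 0.000 0.000
```

The script took the wrong blob, so I'll redo it with the largest one.

```bash
cat > cupw.py <<'E'
from h import *
from plant import *
s=read_state();p=np.array(s["position"]);R=np.array(s["tcp_rot"]);gp=p+6*R[:,2];lift=p[2]-50
c=camera("wrist");bl=max(blobs(c["frame"],(105,130,30),(125,255,255),150)[0],key=lambda b:b[0][4])
x,y,w,h,_=bl[0]
far=plane(c,(x+w/2,y),74+lift);v=far-c["xyz"];v[2]=0;v/=np.linalg.norm(v)
cup=far-28*v;print("cup",cup,"alt",plane(c,(x+w/2,235),74+lift),"rel",cup-gp)
d=SPOT-cup;d[2]=0;print("delta",d,"XY",d@X)
rows(s,p+d,R,8)
E
python3 cupw.py
```

```text
cup [ 637.715 -213.418   98.405] alt [ 638.005 -213.292   98.405] rel [ 1.079  1.876 28.603]
delta [-26.215 295.418   0.   ] XY 264.08607026521844
dist 296.57843401164877 rot 0.0
0.025 -0.017 0.021 0.000 0.000 0.000
0.025 -0.017 0.021 0.000 0.000 0.000
0.025 -0.017 0.021 0.000 0.000 0.000
0.025 -0.017 0.021 0.000 0.000 0.000
0.025 -0.017 0.021 0.000 0.000 0.000
0.025 -0.017 0.021 0.000 0.000 0.000
0.025 -0.017 0.021 0.000 0.000 0.000
0.025 -0.017 0.021 0.000 0.000 0.000
```

Emit:
arm_command --commands "0.025 -0.017 0.021 0 0 0 0.5; 0.025 -0.017 0.021 0 0 0 0.5; 0.025 -0.017 0.021 0 0 0 0.5; 0.025 -0.017 0.021 0 0 0 0.5; 0.025 -0.017 0.021 0 0 0 0.5; 0.025 -0.017 0.021 0 0 0 0.5; 0.025 -0.017 0.021 0 0 0 0.5; 0.012 -0.008 0.01 0 0 0 0.5"

```text
time: 12.08
position: [607.9, 56.7, 73.4]
tcp_rot: [[0.285, 0.928, 0.24], [0.712, -0.372, 0.595], [0.642, 0.002, -0.767]]
contact_force: [0.5, 0.7, -1.8]
width: 0.622
grip_force: 15.0
```

Emit:
arm_command --commands "0.01 -0.007 0.008 0 0 0 0.5; 0 0 0 0 0 0 0.5; 0 0 0 0 0 0 0.5"

```text
time: 12.45
position: [607.5, 68.5, 74.1]
tcp_rot: [[0.285, 0.927, 0.243], [0.712, -0.375, 0.594], [0.642, 0.004, -0.767]]
contact_force: [0.1, 0.1, -0.6]
width: 0.62
grip_force: 15.0
```

```bash
python3 cupw.py
python3 - <<'E'
from h import *
from plant import *
s=read_state();print(s["time"],s["position"],s["contact_force"],s["width"])
c=camera("scene");d=camera("side");pickle.dump((c,d),open("c3.pkl","wb"))
for n,k in(("scene",c),("side",d)):print(n,blobs(k["frame"],(105,130,30),(125,255,255),100)[0],blobs(k["frame"],(0,150,60),(6,255,255))[0],"spout",proj(k,[611.5,82,140]))
a=cv2.resize(c["frame"][70:250,220:430],(420,360));b=cv2.resize(d["frame"][204:384,150:330],(360,360))
cv2.imwrite("pics/i.png",np.hstack([a,b]))
E
```

```text
cup [609.245  72.171  98.074] alt [610.332  74.12   98.074] rel [ 0.251  0.068 28.602]
delta [2.255 9.829 0.   ] XY 9.957800602710329
dist 10.084094993668346 rot 0.0
0.001 -0.000 0.001 0.000 0.000 0.000
0.001 -0.000 0.001 0.000 0.000 0.000
0.001 -0.000 0.001 0.000 0.000 0.000
0.001 -0.000 0.001 0.000 0.000 0.000
0.001 -0.000 0.001 0.000 0.000 0.000
0.001 -0.000 0.001 0.000 0.000 0.000
0.001 -0.000 0.001 0.000 0.000 0.000
0.001 -0.000 0.001 0.000 0.000 0.000
12.5 [607.499  68.443  74.039] [-0.673  1.129 -1.063] 0.6228160192573478
scene [([478, 0, 34, 11, 206], [499.7, 3.4]), ([244, 152, 26, 42, 941], [256.0, 172.3]), ([172, 282, 40, 54, 1661], [192.3, 308.0])] [([321, 108, 7, 7, 29], [323.4, 110.7]), ([332, 115, 17, 17, 122], [339.7, 122.5]), ([434, 145, 78, 83, 2930], [477.1, 188.6]), ([150, 242, 28, 36, 735], [164.1, 259.3])] spout (np.float64(342.96439138378884), np.float64(156.4855493606295))
side [([228, 144, 24, 39, 589], [237.4, 165.0]), ([289, 234, 31, 50, 1290], [303.4, 258.2]), ([215, 280, 25, 39, 704], [226.8, 298.5])] [([283, 180, 11, 8, 59], [288.3, 183.9]), ([215, 223, 26, 22, 370], [228.1, 233.5]), ([256, 248, 12, 12, 110], [262.0, 253.4])] spout (np.float64(223.15295546423334), np.float64(279.30563717436314))
```

View pics/i.png

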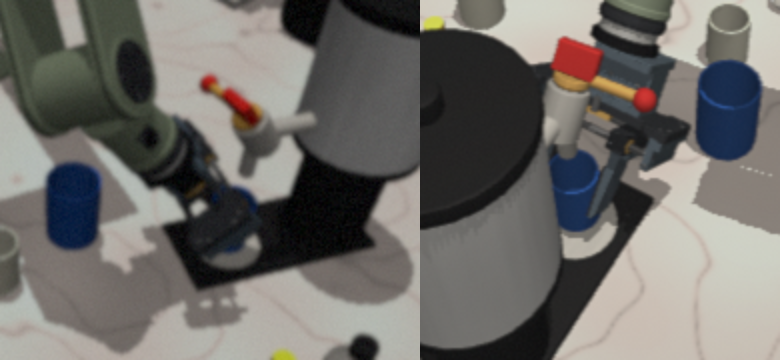

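The scene and side crops show the cup held upright over the disc, just under and slightly in front of the spout. The lever is still at its stop (ball at scene (323,111)). I'm moving 9.5 mm further in and then lowering about 13 mm.

Emit:
arm_command --commands "0.0037 0 0.0031 0 0 0 0.5; 0.0036 0 0.003 0 0 0 0.5; 0 0 0 0 0 0 0.5; -0.0032 0 0.0038 0 0 0 0.5; -0.0032 0 0.0038 0 0 0 0.5; -0.0019 0 0.0023 0 0 0 0.5; 0 0 0 0 0 0 0.5; 0 0 0 0 0 0 0.5"

```text
time: 13.6
position: [610.7, 78.2, 61.2]
tcp_rot: [[0.285, 0.928, 0.242], [0.712, -0.374, 0.594], [0.642, 0.003, -0.767]]
contact_force: [0.2, 0.4, -0.8]
width: 0.624
grip_force: 15.0
```

```bash
python3 cupw.py | head -2
python3 - <<'E'
from h import *
from plant import *
s=read_state();print(s["position"],s["contact_force"])
d=camera("side");m=[b for b in blobs(d["frame"],(105,130,30),(125,255,255),100)[0]];print(m)
E
```

```text
cup [611.687  79.983  85.225] alt [613.477  83.765  85.225] rel [-0.425 -1.775 28.601]
delta [-0.187  2.017  0.   ] XY 1.800571690056058
[610.678  78.186  61.293] [-0.199  0.242 -0.457]
[([228, 144, 21, 39, 469], [235.8, 164.0]), ([289, 234, 31, 50, 1284], [303.4, 258.3]), ([216, 285, 22, 41, 650], [226.1, 303.4])]
```

Emit:
arm_command --commands "-0.0006 0 0.0008 0 0 0 0.5; -0.0005 0 0.0005 0 0 0 0.5; 0 0 0 0 0 0 0.5; 0 0 0 0 0 0 0.5"

```text
time: 14.2
position: [610.7, 78.2, 60.0]
tcp_rot: [[0.285, 0.928, 0.242], [0.712, -0.374, 0.595], [0.642, 0.003, -0.766]]
contact_force: [-0.7, -1.7, 4.7]
width: 0.623
grip_force: 15.0
```

Emit:
arm_command --commands "0 0 0 0 0 0 0.7; 0 0 0 0 0 0 0.85; 0 0 0 0 0 0 1; 0 0 0 0 0 0 1; 0 0 0 0 0 0 1; 0 0 -0.01 0 0 0 1; 0 0 -0.03 0 0 0 1; 0 0 -0.04 0 0 0 1"

```text
time: 15.2
position: [590.5, 30.2, 121.4]
tcp_rot: [[0.285, 0.928, 0.24], [0.712, -0.373, 0.595], [0.641, 0.002, -0.767]]
contact_force: [0.2, -0.8, -0.0]
width: 1.002
grip_force: 0.0
```

Emit:
arm_command --commands "0 0 -0.05 0 0 0 1; 0 0 -0.04 0 0 0 1; 0 0 0 0 0 0 1; 0 0 0 0 0 0 1"

```text
time: 15.7
position: [569.0, -22.6, 189.3]
tcp_rot: [[0.286, 0.928, 0.241], [0.712, -0.374, 0.595], [0.642, 0.002, -0.767]]
contact_force: [0.1, 1.1, -0.6]
width: 1.002
grip_force: 0.0
```

Run:
```python
from h import *
from plant import *
s=read_state();print(s["time"],s["position"],s["contact_force"],s["width"])
W,c,d=camera("wrist"),camera("scene"),camera("side")
for n,k in(("wrist",W),("scene",c),("side",d)):print(n,blobs(k["frame"],(105,130,30),(125,255,255),100)[0],blobs(k["frame"],(0,150,60),(6,255,255),20)[0],"pred cup mid",proj(k,[611.5,82,47]))
bl=max(blobs(W["frame"],(105,130,30),(125,255,255),100)[0],key=lambda b:b[0][4])
a=cv2.resize(W["frame"],(480,360));b=cv2.resize(d["frame"][204:384,150:330],(320,360));cv2.imwrite("pics/j.png",np.hstack([a,b]))
```

```text
15.7 [568.966 -22.629 189.334] [ 0.061  1.15  -0.614] 1.002422765213342
wrist [([225, 133, 63, 83, 3571], [257.1, 170.1])] [([196, 0, 192, 64, 6493], [266.3, 26.4]), ([71, 44, 53, 52, 1939], [95.4, 69.2])] pred cup mid (np.float64(254.73809437674893), np.float64(180.23631010332423))
scene [([479, 0, 33, 11, 206], [499.8, 3.4]), ([243, 152, 26, 42, 927], [255.8, 172.1]), ([326, 167, 26, 31, 558], [337.7, 181.6]), ([172, 282, 40, 54, 1659], [192.3, 308.0])] [([321, 108, 7, 7, 28], [323.3, 110.8]), ([332, 115, 17, 17, 124], [339.6, 122.5]), ([434, 145, 78, 83, 2928], [477.1, 188.6]), ([150, 242, 28, 36, 740], [164.0, 259.3])] pred cup mid (np.float64(335.84747764560194), np.float64(182.162091643907))
side [([228, 144, 24, 33, 603], [239.9, 158.8]), ([289, 234, 32, 49, 1297], [303.6, 257.8]), ([216, 286, 22, 40, 706], [227.0, 304.8])] [([216, 223, 25, 22, 367], [228.0, 233.3]), ([256, 248, 12, 12, 100], [261.8, 253.4])] pred cup mid (np.float64(226.3864470586085), np.float64(304.960839985318))
```

View pics/j.png

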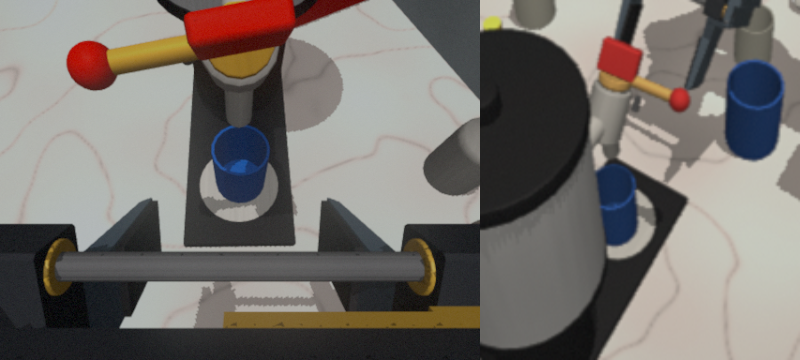

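The cup stands upright at wrist crop (240,162), on the disc below the spout. It is within about 2 px of the prediction in the scene and side views. The lever is still at its stop and the gripper is clear, so I'm handing in.

```bash
python3 -c "
from plant import *
print(finish_job())"
```

```text
the job is handed in; nothing more can be done
None
```

I handed the job in at about 16 s on the robot clock: the tap was turned to its closed stop, pressed home and stayed shut after release, and the small blue cup was standing upright on the drip plate, within a few mm of centre under the spout. I saw nothing else on the counter moved, and `finish_job()` gave no verdict.

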